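Move the charged cells to the discharge rack in the same order

TASK

The four charged test cells in the charging rack go on to the empty discharge rack in the same order, so that every cell keeps its channel in the test log: the cell next to the charging rack's connector block goes into the bay next to the discharge rack's connector block, and so on down the row. Stand each cell upright on the floor of its bay, about in the middle, and never let one tip over.

Things in the scene. Friction and masses are not known exactly. Their poses are not given: they have to be found in the camera images.
- charge_rack: Charging rack, full at the start, fixed: aluminium base 282 x 108 mm with a row of four bays (cradle_a to cradle_d) along x and a grey connector block with switch at the row's -x end (44 x 88 mm, top 44 mm above the table). Origin on the table at the middle of the row; +x runs from the block along the row. Bay centres x = -87, -29, 29, 87 mm, y = 0; bay floors 12 mm above the table.
- discharge_rack: Discharge rack, empty, fixed, any angle. Same base, connector block at the -x end, origin, axes, bay centres (x = -87, -29, 29, 87 mm from the block's end on, y = 0) and bay floors (12 mm above the table) as the charging rack. A white bay is 53 mm long (x) between dividers (top 30 mm above the table) and 68 mm wide (y) between low lips (top 16 mm).
- slab_mid (a point): Slab cell: thin upright bare-aluminium case, 26 mm (x) by 50 mm (y), 64 mm high, two flat steel terminals with studs on top (76 mm over all), 0.15 to 0.3 kg. Loose; stands upright in its cradle. The point lies on its upright axis, half-way up the case, 32 mm above its underside; z is up. 
- block_mid (a point): Block cell: black ribbed plastic case, 34 mm (x) by 48 mm (y), 60 mm high, with lid, two round brass posts and a vent plug on top (72 mm over all), 0.17 to 0.35 kg. Loose; stands upright in its cradle. The point lies on its upright axis, half-way up the case, 30 mm above its underside; z is up. 
- round_mid (a point): Round cell: upright steel can, 36 mm in diameter, 66 mm high, one brass stud in the middle of its top (74 mm over all), 0.14 to 0.28 kg. Loose; stands upright in its cradle. The point lies on its upright axis, half-way up the case, 33 mm above its underside; z is up. 
- squat_mid (a point): Squat cell: grey plastic case, the lowest of the four, 36 mm (x) by 42 mm (y), 54 mm high, with a narrower stepped lid, a white vent cap and two thin studs (65 mm over all), 0.12 to 0.26 kg. Loose; stands upright in its cradle. The point lies on its upright axis, half-way up the case, 27 mm above its underside; z is up. 
- cradle_a: The bay of the charging rack in which the slab cell stands at the start: fixed white open plastic cradle 57 x 76 mm, shaped inside as a discharge bay. Origin: centre of its underside, 8 mm above the table (its floor is 4 mm higher); axes parallel to the rack's. The four cradles look alike; their order along the rack differs every time.
- cradle_b: The bay of the charging rack in which the block cell stands at the start: fixed white open plastic cradle 57 x 76 mm, shaped inside as a discharge bay. Origin: centre of its underside, 8 mm above the table (its floor is 4 mm higher); axes parallel to the rack's. The four cradles look alike; their order along the rack differs every time.
- cradle_c: The bay of the charging rack in which the round cell stands at the start: fixed white open plastic cradle 57 x 76 mm, shaped inside as a discharge bay. Origin: centre of its underside, 8 mm above the table (its floor is 4 mm higher); axes parallel to the rack's. The four cradles look alike; their order along the rack differs every time.
- cradle_d: The bay of the charging rack in which the squat cell stands at the start: fixed white open plastic cradle 57 x 76 mm, shaped inside as a discharge bay. Origin: centre of its underside, 8 mm above the table (its floor is 4 mm higher); axes parallel to the rack's. The four cradles look alike; their order along the rack differs every time.

How it is judged:
At the end, for the whole second after the job is handed in: Every cell stands released, at rest and upright (0.12 rad) on the floor of the discharge bay with the same number, counted from the connector block, as the cradle it came from; its axis within 17 mm of the bay centre along the row, 18 mm across; height within 6 mm of seated (((x of cradle_a in the frame of charge_rack between -0.099 and -0.075 m and x of slab_mid in the frame of discharge_rack between -0.104 and -0.07 m) or (x of cradle_a in the frame of charge_rack between -0.041 and -0.017 m and x of slab_mid in the frame of discharge_rack between -0.046 and -0.012 m) or (x of cradle_a in the frame of charge_rack between 0.017 and 0.041 m and x of slab_mid in the frame of discharge_rack between 0.012 and 0.046 m) or (x of cradle_a in the frame of charge_rack between 0.075 and 0.099 m and x of slab_mid in the frame of discharge_rack between 0.07 and 0.104 m)) and y of slab_mid in the frame of discharge_rack between -0.018 and 0.018 m and z of slab_mid in the frame of discharge_rack between 0.038 and 0.05 m and angle between each of slab_mid, block_mid, round_mid, squat_mid's own z axis and vertical below 0.12 rad and linear speed of each of slab_cell, block_cell, round_cell, squat_cell below 0.02 m/s and ((x of cradle_b in the frame of charge_rack between -0.099 and -0.075 m and x of block_mid in the frame of discharge_rack between -0.104 and -0.07 m) or (x of cradle_b in the frame of charge_rack between -0.041 and -0.017 m and x of block_mid in the frame of discharge_rack between -0.046 and -0.012 m) or (x of cradle_b in the frame of charge_rack between 0.017 and 0.041 m and x of block_mid in the frame of discharge_rack between 0.012 and 0.046 m) or (x of cradle_b in the frame of charge_rack between 0.075 and 0.099 m and x of block_mid in the frame of discharge_rack between 0.07 and 0.104 m)) and y of block_mid in the frame of discharge_rack between -0.018 and 0.018 m and z of block_mid in the frame of discharge_rack between 0.036 and 0.048 m and ((x of cradle_c in the frame of charge_rack between -0.099 and -0.075 m and x of round_mid in the frame of discharge_rack between -0.104 and -0.07 m) or (x of cradle_c in the frame of charge_rack between -0.041 and -0.017 m and x of round_mid in the frame of discharge_rack between -0.046 and -0.012 m) or (x of cradle_c in the frame of charge_rack between 0.017 and 0.041 m and x of round_mid in the frame of discharge_rack between 0.012 and 0.046 m) or (x of cradle_c in the frame of charge_rack between 0.075 and 0.099 m and x of round_mid in the frame of discharge_rack between 0.07 and 0.104 m)) and y of round_mid in the frame of discharge_rack between -0.018 and 0.018 m and z of round_mid in the frame of discharge_rack between 0.039 and 0.051 m and ((x of cradle_d in the frame of charge_rack between -0.099 and -0.075 m and x of squat_mid in the frame of discharge_rack between -0.104 and -0.07 m) or (x of cradle_d in the frame of charge_rack between -0.041 and -0.017 m and x of squat_mid in the frame of discharge_rack between -0.046 and -0.012 m) or (x of cradle_d in the frame of charge_rack between 0.017 and 0.041 m and x of squat_mid in the frame of discharge_rack between 0.012 and 0.046 m) or (x of cradle_d in the frame of charge_rack between 0.075 and 0.099 m and x of squat_mid in the frame of discharge_rack between 0.07 and 0.104 m)) and y of squat_mid in the frame of discharge_rack between -0.018 and 0.018 m and z of squat_mid in the frame of discharge_rack between 0.033 and 0.045 m); the robot touches nothing.
It fails at once if the slab cell is tipped by more than 40 degrees (angle between slab_mid's own z axis and vertical above 0.7 rad).
It fails at once if the block cell is tipped by more than 40 degrees (angle between block_mid's own z axis and vertical above 0.7 rad).
It fails at once if the round cell is tipped by more than 40 degrees (angle between round_mid's own z axis and vertical above 0.7 rad).
It fails at once if the squat cell is tipped by more than 40 degrees (angle between squat_mid's own z axis and vertical above 0.7 rad).
It also fails if it takes over 99 s, if anything falls off the work surface, if the arm or the gripper's body presses on something with over 40 N, if the wrist force passes 120 N, or if a joint passes its speed limit or range.

ROBOT

A 7-joint arm with a two-finger parallel gripper is mounted at the origin on the work surface. World frame = base frame: x ahead of the robot, y to its left, z up, the work surface at z = 0. Lengths are in m, angles in rad, forces in N, time in s.
With the tool pointing down it reaches from about 0.425 to 0.925 m from the base axis. Payload 6.8 kg.
Tool frame: the origin (TCP) lies on the front face of the gripper's body, between the roots of the fingers; the fingertips stand 73 mm ahead of it and the grasp point (between the pads) lies 54 mm ahead of it; z points along the fingers, y is the direction in which the jaws open and shut (so a half turn about z gives the same grasp; the last joint's range is limited). The gripper opens to 85 mm and grips with 20 to 120 N. Pads are 22 mm wide; open, the fingers measure 114 mm over their backs; the gripper's body (76 mm by 85 mm) begins 54 mm behind the grasp point. The pads swing forward as they close: fully open they stand 13 mm farther back than shut.
Start: joints at [1.163, 0.477, 0.022, 1.555, -0.011, 1.109, -0.083], TCP at [0.199, -0.645, 0.304] pointing down, gripper open.
Joint ranges: [-2.96, 2.96], [-0.34, 2.1], [-1.41, 1.46], [0.24, 2.44], [-1.37, 4.51], [0.17, 1.92], [-2.96, 2.96]. Speed limits (rad/s): [2.39, 2.39, 3.14, 3.14, 3.14, 3.14, 3.14].

INTERFACE

Orientations are given as a rotation vector (axis times angle).
In Python, from bench import * gives the robot as it stands.
- The arm moves only by the tool jog_arm, never from a script. Its argument "plan" is a list of rows, each a list of 2 entries, a list of its own where there are three numbers: the shift along the world's x, y, z in cm, then the turn about the world's z in rad. In form: [[[tx, ty, tz], twist], ...]. A call has 1 to 12 rows; each row shifts and turns the commanded pose from where the row before left it; what a row does not reach is not made up. A row lasts 1/10 s, in which the tool goes at most 50 mm and 8.59 degrees, less where a joint would pass 70% of its speed; a pose out of reach is approached as far as the arm can. A call is refused whole if a number of a shift passes 5 or a number of a turn 0.15, either way. A call with a gripper value outside its range is refused whole. "hand" is the finger opening in cm, from 0 to 8.54, set as the call begins (left out, the last holds). The fingers move at their own pace and stop on an object; "grip_force" is the grip in N (left out, the last holds). Time passes only in rows, so rows that do not move let the fingers close. It gives the time, the measured TCP pose, the force and the opening at its end, in the units of the state.
- get_obs(): the state, without advancing time (a new reading comes with each control period).
- grab_frame(name): name is "scene" or "top" or "wrist"; returns the picture (420x560x3 uint8, red, green, blue); there is no depth.
- get_calibration(name): a dict with "intrinsics" (3x3 intrinsics, pixels), "xyz" and "orientation" of the camera in the world. Camera axes: x right, y down, z forward; pixel columns grow to the right and rows downward; lengths in m; the calibration is good to about 2 mm. A picture is of the moment at which its call begins: read the wrist's pose just before it. get_calibration takes no time and is no camera call; for the wrist camera it gives the pose at the moment of the call.
- hand_in(): hands the job in, once; it reports no verdict.
The state is a dict: "clock": time; "joints": joint angles; "qvel": joint speeds; "tau": joint torques, N m; "tcp_pos": TCP position; "orientation": TCP orientation; "contact_force": force on the tool from outside, world axes, zero at the start; "moment": the same for the moment, N m; "grip_width": finger opening in m.
Only numpy, scipy, OpenCV 4.12 (cv2) and the standard library are available. Lean on these libraries where they do the work, as an engineer would, in place of code of your own. Each camera call takes 0.05 s, during which the arm holds its last target. There are 200 camera calls.

## Working session

There is one attempt and no reset: what is moved stays moved. The work goes in short steps, Python scripts to look and compute and a tool call to move; the robot and the scene stay as the last step left them, time stands still between calls to the robot, and variables do not carry over. Pictures are saved under pics/ and viewed, about 12 in all and at most 16, crops included, and the job is handed in when it is done.

Besides the shell and the picture viewer there is one more tool, called after "Emit:" as name(argument=value, ...), one argument or row to a line, values as JSON. jog_arm: Moves the arm, as the interface text tells. Its arguments: {"type":"object","properties":{"plan":{"type":"array","items":{"type":"array"}},"hand":{"type":"number"},"grip_force":{"type":"number"}},"required":["plan"]}

```bash
mkdir -p pics; ls
python3 - <<'E'
from bench import *
import cv2
for n in ("scene","top"):
    cv2.imwrite(f"pics/{n}0.png",grab_frame(n)[:,:,::-1])
    print(n,get_calibration(n))
print(get_obs())
E
```

```text
pics
scene {'intrinsics': array([[433.87388301,   0.        , 283.1716915 ],
       [  0.        , 433.87388301, 207.56028514],
       [  0.        ,   0.        ,   1.        ]]), 'xyz': array([0.92454218, 0.219801  , 0.67490222]), 'orientation': array([-1.37104664, -2.34316235,  0.78198653])}
top {'intrinsics': array([[533.78810049,   0.        , 273.9035121 ],
       [  0.        , 533.78810049, 206.79902916],
       [  0.        ,   0.        ,   1.        ]]), 'xyz': array([ 0.36104674, -0.00371577,  1.01123841]), 'orientation': array([-1.9235061 ,  2.28862195, -0.24153715])}
{'clock': 0.1, 'joints': array([ 1.16285592,  0.4777095 ,  0.02238088,  1.55633311, -0.0114924 ,
        1.10931717, -0.08311311]), 'qvel': array([ 0.00048816, -0.00056535,  0.00055435, -0.00213688, -0.00069812,
       -0.0011771 , -0.00018953]), 'tau': array([ 3.77137359e-03, -5.97768545e+01,  1.61336828e+00, -2.81958872e+01,
        1.28455949e-02,  5.01941060e-03, -1.30049136e-05]), 'tcp_pos': array([ 0.19922703, -0.64449987,  0.30303714]), 'orientation': array([-3.10478419e+00, -4.68951593e-01,  6.04783697e-04]), 'contact_force': array([ 0.70397649, -0.45290951, -0.19056127]), 'moment': array([0.0211295 , 0.03079128, 0.01024916]), 'grip_width': 0.08546340338647689}
```

View pics/top0.png

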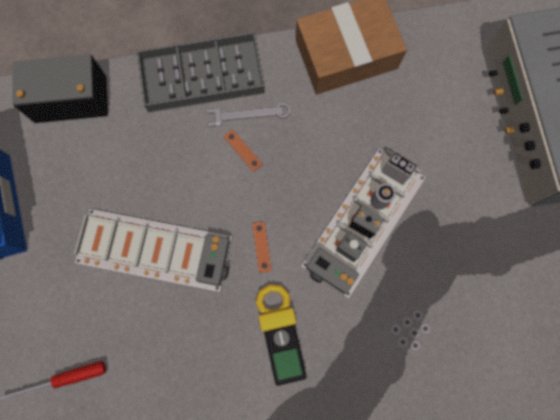

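View pics/scene0.png

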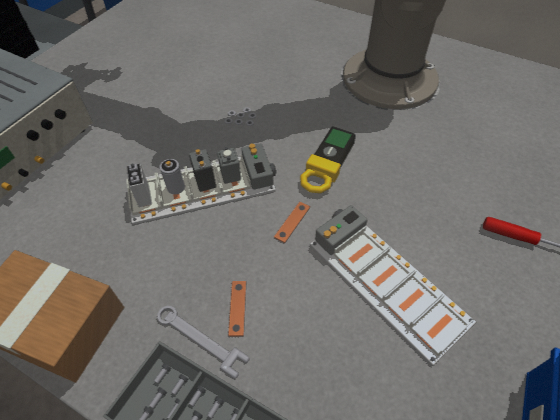

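```bash
cat > h.py <<'E'
from bench import *
import numpy as np, cv2
from scipy.spatial.transform import Rotation as R
def ray(cal,uv,z):
    K,c=np.array(cal["intrinsics"]),np.array(cal["xyz"]); M=R.from_rotvec(cal["orientation"]).as_matrix()
    uv=np.atleast_2d(np.asarray(uv,float)); d=np.c_[uv,np.ones(len(uv))]@np.linalg.inv(K).T@M.T
    return c+d*((z-c[2])/d[:,2])[:,None]
def proj(cal,P):
    K,c=np.array(cal["intrinsics"]),np.array(cal["xyz"]); M=R.from_rotvec(cal["orientation"]).as_matrix()
    p=(np.atleast_2d(P)-c)@M@K.T; return p[:,:2]/p[:,2:]
E
python3 - <<'E'
from h import *
boxes={"top":[(70,200,240,300),(295,140,430,300)],"scene":[(300,200,485,370),(115,135,285,230)]}
for n in boxes:
    im=cv2.imread(f"pics/{n}0.png"); hsv=cv2.cvtColor(im,cv2.COLOR_BGR2HSV); cal=get_calibration(n)
    org=cv2.inRange(hsv,(3,110,90),(25,255,255))
    wh=cv2.inRange(hsv,(0,0,150),(180,70,255))
    for b,nm in zip(boxes[n],("dis","chg")):
        x0,y0,x1,y1=b
        m=np.zeros_like(wh); m[y0:y1,x0:x1]=wh[y0:y1,x0:x1]
        p=np.argwhere(m)[:,::-1]
        w=ray(cal,p,0.01)[:,:2]*1000
        r=cv2.minAreaRect(w.astype(np.float32)); print(n,nm,"white rect",r, cv2.boxPoints(r).round().tolist())
        m=np.zeros_like(org); m[y0:y1,x0:x1]=org[y0:y1,x0:x1]
        k,l,s,c=cv2.connectedComponentsWithStats(m)
        for i in range(1,k):
            if s[i,4]>15: print("  org",s[i,4],c[i].round(1),(ray(cal,c[i],.012)[0,:2]*1000).round(1))
    s=np.hstack([cv2.resize(im[b[1]:b[3],b[0]:b[2]],(400,int(400*(b[3]-b[1])/(b[2]-b[0]))),interpolation=cv2.INTER_CUBIC)[:480] if 0 else cv2.resize(im[b[1]:b[3],b[0]:b[2]],(400,480),interpolation=cv2.INTER_CUBIC) for b in boxes[n]])
    cv2.imwrite(f"pics/crop_{n}.png",s)
E
```

```text
top dis white rect ((535.7384643554688, 203.54006958007812), (277.8567199707031, 106.08441925048828), 69.12134552001953) [[437.0, 93.0], [536.0, 55.0], [635.0, 314.0], [536.0, 352.0]]
  org 106 [ 97.3 237.8] [575.4 304.3]
  org 109 [126.8 243.7] [554.4 250.3]
  org 70 [214.8 243. ] [527.1  86.2]
  org 111 [156.7 249.3] [534.1 195.9]
  org 111 [186.6 255.5] [512.8 141.9]
top chg white rect ((520.8782348632812, -200.34548950195312), (106.32075500488281, 278.1558532714844), 46.22071075439453) [[384.0, -143.0], [585.0, -335.0], [658.0, -258.0], [457.0, -66.0]]
  org 73 [346.3 278.4] [ 419.2 -145. ]
scene dis white rect ((539.2698974609375, 203.78765869140625), (279.2330627441406, 106.17117309570312), 68.90145111083984) [[439.0, 93.0], [539.0, 54.0], [639.0, 315.0], [540.0, 353.0]]
  org 79 [303.2 210. ] [480.6  10.2]
  org 78 [329.8 231.2] [499.4  75.3]
  org 146 [360.1 252.8] [514.6 142. ]
  org 164 [384.5 275.4] [535.5 196. ]
  org 16 [423.9 279.6] [510.5 257.1]
  org 16 [433.4 287.9] [517.5 275.9]
  org 183 [410.7 299.7] [556.5 250. ]
  org 18 [451.6 304.2] [531.4 310.9]
  org 20 [461.9 313. ] [538.2 329.7]
  org 208 [439.3 325.7] [576.7 304.5]
  org 17 [422.7 339.9] [611.7 289. ]
scene chg white rect ((515.6680908203125, -208.43019104003906), (132.2012939453125, 280.62066650390625), 46.29280471801758) [[369.0, -159.0], [571.0, -353.0], [663.0, -258.0], [460.0, -64.0]]
  org 48 [252.7 148.1] [ 388.3 -159.8]
  org 16 [234.2 183.1] [ 488.8 -140.7]
  org 21 [176.1 196.1] [ 571.8 -221.4]
  org 23 [282.6 226.8] [533.4  -5. ]
```

View pics/crop_top.png

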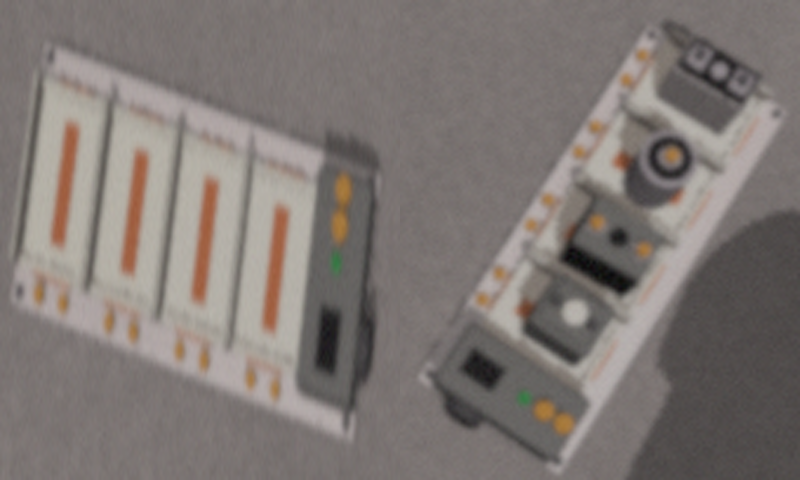

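The top crop shows the bay order from the block as squat, block, round, slab. The discharge strips mark its bay centres. I'll hover over the charging rack for a wrist view.

Emit:
jog_arm(
  plan=[
    [[2.4,3.07,0],0.148],
    [[2.4,3.07,0],0.148],
    [[2.4,3.07,0],0.148],
    [[2.4,3.07,0],0.148],
    [[2.4,3.07,0],0.148],
    [[2.4,3.07,0],0.148],
    [[2.4,3.07,0],0.148],
    [[2.4,3.07,0],0.148],
    [[2.4,3.07,0],0.148],
    [[2.4,3.07,0],0.148],
    [[2.4,3.07,0],0.148],
    [[2.4,3.07,0],0.148],
  ],
  hand=8.54,
)

```text
clock: 1.3
tcp_pos: [0.4879, -0.2751, 0.3037]
orientation: [-1.588, -2.71, 0.0]
contact_force: [-0.3, -0.1, 0.5]
grip_width: 0.0856
```

Emit:
jog_arm(
  plan=[
    [[1.6,2.1,0],0.1],
    [[1.6,2.1,0],0.1],
    [[1.6,2.0,0],0.1],
    [[0,0,0],0],
    [[0,0,0],0],
  ],
)

```text
clock: 1.8
tcp_pos: [0.5353, -0.2142, 0.3035]
orientation: [-1.173, -2.913, 0.0]
contact_force: [0.5, 0.5, -1.1]
grip_width: 0.0852
```

Run:
```python
from h import *
o=get_obs(); print(o["clock"],o["tcp_pos"],o["orientation"],o["joints"].round(2))
cal=get_calibration("wrist"); print(cal["xyz"])
im=grab_frame("wrist")[:,:,::-1]; cv2.imwrite("pics/w1raw.png",im)
np.save("w1.npy",cal,allow_pickle=True)
cv2.imwrite("pics/w1.png",cv2.resize(im,(800,600),interpolation=cv2.INTER_CUBIC))
```

```text
1.8 [ 0.53525205 -0.21421517  0.30348221] [-1.17329407e+00 -2.91330348e+00  3.30624562e-05] [ 0.72  0.37 -0.57  1.77  0.23  1.07  0.88]
[ 0.48791572 -0.16762729  0.37386337]
```

View pics/w1.png

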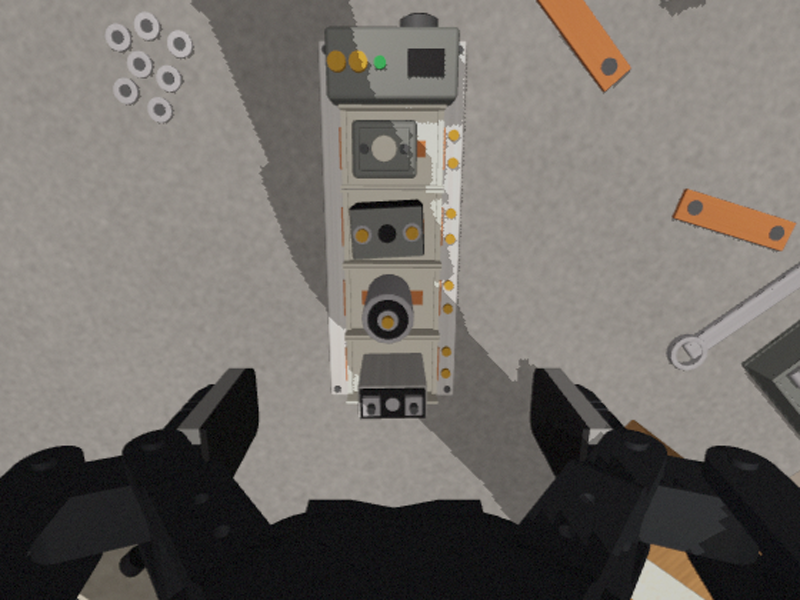

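Run:
```python
from h import *
cal=np.load("w1.npy",allow_pickle=True).item()
f={"squat":(384,148,.073),"block":(387.5,234,.081),"round":(388,321,.086),"slab":(392,405,.080)}
for k,(u,v,z) in f.items(): print(k,(ray(cal,(u*.7,v*.7),z)[0,:2]*1000).round(1))
ct=get_calibration("top")
for k,p in {"squat":(354.1,244.3,.073),"block":(368.9,218.7,.081),"round":(387.1,191.7,.086),"slab":(403,163.3,.080)}.items(): print("top",k,(ray(ct,p[:2],p[2])[0,:2]*1000).round(1))
# rack ends via wrist
P=[(337*.7,389*.7),(446*.7,389*.7),(324*.7,48*.7),(463*.7,48*.7)]
print((ray(cal,P,.008)[:,:2]*1000).round(1))
# divider edges 
for p in [(393,107),(393,189),(393,262),(393,333)]: print((ray(cal,(p[0]*.7,p[1]*.7),.030)[0,:2]*1000).round(1))
o=R.from_rotvec(get_obs()["orientation"]).as_matrix(); print("jaw deg",np.degrees(np.arctan2(o[1,1],o[0,1])))
```

```text
squat [ 472.6 -161.4]
block [ 512.1 -196.5]
round [ 553.2 -235.8]
slab [ 601.7 -278.8]
top squat [ 472.2 -162. ]
top block [ 511.5 -195.8]
top round [ 553.1 -236.9]
top slab [ 601.3 -278.3]
[[ 585.  -330.1]
 [ 651.3 -261.1]
 [ 389.9 -143.4]
 [ 459.5  -71. ]]
[ 455.1 -137. ]
[ 495.4 -175.7]
[ 534.5 -213.3]
[ 575.9 -253.1]
jaw deg 46.025906607507636
```

Wrist and top views agree within about 1 mm. I'll grasp the squat cell first.

Emit:
jog_arm(
  plan=[
    [[-3.1,2.6,0],0],
    [[-3.2,2.7,0],0],
    [[0,0,-4],0],
    [[0,0,-4],0],
    [[0,0,-4],0],
    [[0,0,-3],0],
    [[0,0,-2],0],
    [[0,0,-1.6],0],
    [[0,0,-1.5],0],
    [[0,0,0],0],
    [[0,0,0],0],
  ],
  hand=8.54,
)

```text
clock: 2.95
tcp_pos: [0.4723, -0.162, 0.1031]
orientation: [-1.175, -2.913, 0.001]
contact_force: [-0.4, 0.7, 0.4]
grip_width: 0.0852
```

Emit:
jog_arm(
  plan=[
    [[0,0,0],0],
    [[0,0,0],0],
    [[0,0,0],0],
    [[0,0,0],0],
    [[0,0,0],0],
    [[0,0,0],0],
    [[0,0,0],0],
    [[0,0,0],0],
  ],
  hand=3.0,
  grip_force=40,
)

```text
clock: 3.75
tcp_pos: [0.4728, -0.1617, 0.1036]
orientation: [1.174, 2.913, -0.0]
contact_force: [-1.4, -0.7, 6.2]
grip_width: 0.0417
```

Emit:
jog_arm(
  plan=[
    [[0,0,1],0],
    [[0,0,2],0],
    [[0,0,3],0],
    [[0,0,4],0],
    [[0,0,3],0],
    [[0,0,1],0],
    [[0,0,0],0],
  ],
)

```text
clock: 4.45
tcp_pos: [0.4728, -0.1617, 0.2442]
orientation: [1.173, 2.911, -0.0]
contact_force: [-0.3, 0.2, -1.2]
grip_width: 0.0418
```

Emit:
jog_arm(
  plan=[
    [[0.2,1.5,0],-0.06],
    [[0.4,3.0,0],-0.12],
    [[0.4,3.0,0],-0.12],
    [[0.4,3.0,0],-0.12],
    [[0.4,3.0,0],-0.12],
    [[0.4,3.0,0],-0.12],
    [[0.4,3.0,0],-0.12],
    [[0.4,3.0,0],-0.12],
    [[0.4,3.0,0],-0.12],
    [[0.4,3.0,0],-0.12],
    [[0.27,1.9,0],-0.03],
    [[0,0,0],0],
  ],
)

```text
clock: 5.65
tcp_pos: [0.5119, 0.1458, 0.241]
orientation: [-2.581, -1.786, 0.003]
contact_force: [-0.5, 0.4, -0.9]
grip_width: 0.0419
```

Run:
```python
from h import *
o=get_obs(); M=R.from_rotvec(o["orientation"]).as_matrix(); print(o["tcp_pos"],np.degrees(np.arctan2(M[1,1],M[0,1])),o["joints"].round(2))
cal=get_calibration("wrist"); np.save("w2.npy",cal,allow_pickle=True)
im=grab_frame("wrist")[:,:,::-1].copy()
for p in proj(cal,[[.5135,.142,.012],[.535,.196,.012],[.5555,.250,.012],[.576,.3044,.012]]): print(p)
hsv=cv2.cvtColor(im,cv2.COLOR_BGR2HSV); k,l,s,c=cv2.connectedComponentsWithStats(cv2.inRange(hsv,(3,110,90),(25,255,255)))
for i in range(1,k):
    if s[i,4]>60: print(s[i],c[i].round(1),(ray(cal,c[i],.012)[0,:2]*1000).round(1))
cv2.imwrite("pics/w2.png",im)
```

```text
[0.51191131 0.14579918 0.24099988] -20.646352567117454 [ 0.01  0.36 -0.49  1.93  0.21  0.9  -0.95]
[278.91699343 197.00223245]
[280.28921785 135.00649234]
[280.72983066  66.58717202]
[281.05143787 -10.31961518]
[220   0  10  12  89] [224.9   5.3] [528.6 310.2]
[222  51  10  10  77] [226.6  55.4] [515.1 274.7]
[252  61  57  15 852] [280.  68.] [554.5 249.2]
[223  76   9  10  71] [227.2  80.2] [507.8 256.2]
[225 121   9   9  63] [228.8 124.9] [494.4 220.8]
[252 130  55  14 700] [279.4 136.7] [533.7 194.8]
[253 193  52  12 619] [278.6 198.5] [512.7 140.7]
[ 456  213   86   80 1860] [498.2 252.5] [699.9  10.8]
[244 340  14  12  93] [252.4 344.4] [428.1  -3.4]
```

View pics/w2.png

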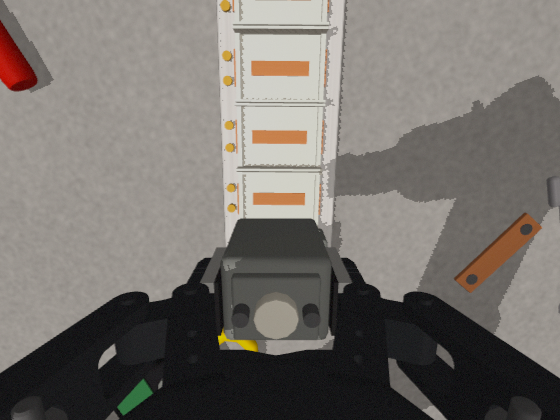

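The squat cell is held upright (cap at 275,315), and the bay strips at (279,198), (279,137) and (280,68) match the earlier bay positions. Lowering it now.

Emit:
jog_arm(
  plan=[
    [[0.1,-0.4,-2],0],
    [[0,0,-3],0],
    [[0,0,-3],0],
    [[0,0,-2.5],0],
    [[0,0,-1.2],0],
    [[0,0,-0.8],0],
    [[0,0,-0.7],0],
    [[0,0,0],0],
    [[0,0,0],0],
  ],
)

```text
clock: 6.6
tcp_pos: [0.5145, 0.1386, 0.1116]
orientation: [2.587, 1.781, 0.002]
contact_force: [-1.0, -0.3, -1.7]
grip_width: 0.0419
```

Emit:
jog_arm(
  plan=[
    [[-0.1,0.3,-0.2],0],
    [[0,0,-0.3],0],
    [[0,0,-0.2],0],
    [[0,0,0],0],
    [[0,0,0],0],
  ],
)

```text
clock: 7.1
tcp_pos: [0.513, 0.1414, 0.1039]
orientation: [2.588, 1.781, -0.0]
contact_force: [0.6, -0.2, -0.3]
grip_width: 0.0413
```

Emit:
jog_arm(
  plan=[
    [[0,0,0],0],
    [[0,0,0],0],
    [[0,0,0],0],
    [[0,0,0],0],
    [[0,0,0],0],
    [[0,0,0],0],
  ],
  hand=8.54,
)

```text
clock: 7.7
tcp_pos: [0.5131, 0.1415, 0.1039]
orientation: [2.588, 1.781, 0.0]
contact_force: [-0.1, 0.3, -0.2]
grip_width: 0.0857
```

Emit:
jog_arm(
  plan=[
    [[0,0,1],0],
    [[0,0,2],0],
    [[0,0,4],0],
    [[0,0,4],0],
    [[0,0,3],0],
    [[0,0,0],0],
  ],
)

```text
clock: 8.3
tcp_pos: [0.5151, 0.1426, 0.249]
orientation: [2.585, 1.78, 0.013]
contact_force: [0.3, 0.3, -0.5]
grip_width: 0.0855
```

Emit:
jog_arm(
  plan=[
    [[0,-2,0],0.1],
    [[0,-3.2,0],0.12],
    [[0,-3.2,0],0.12],
    [[0,-3.2,0],0.12],
    [[0,-3.2,0],0.12],
    [[0,-3.2,0],0.12],
    [[0,-3.2,0],0.12],
    [[0,-3.2,0],0.12],
    [[0,-3.2,0],0.12],
    [[-0.1,-3.2,0],0.11],
    [[0,-3,0],0],
    [[0,0,0],0],
  ],
)

```text
clock: 9.5
tcp_pos: [0.5109, -0.2017, 0.2431]
orientation: [-1.184, -2.909, 0.003]
contact_force: [0.6, -0.6, -0.1]
grip_width: 0.0853
```

Emit:
jog_arm(
  plan=[
    [[0,0,-3],0],
    [[0,0,-3],0],
    [[0,0,-2],0],
    [[0,0,0],0],
    [[0,0,0],0],
  ],
)

```text
clock: 10.0
tcp_pos: [0.5121, -0.1958, 0.1641]
orientation: [-1.172, -2.914, -0.001]
contact_force: [-0.6, -0.4, 0.4]
grip_width: 0.0851
```

Emit:
jog_arm(
  plan=[
    [[0,0,-2.5],0],
    [[0,0,-2],0],
    [[0,0,-1.5],0],
    [[0,0,0],0],
    [[0,0,0],0],
  ],
)

```text
clock: 10.5
tcp_pos: [0.5126, -0.1965, 0.1047]
orientation: [1.173, 2.913, 0.0]
contact_force: [0.1, -0.6, 0.2]
grip_width: 0.0853
```

Emit:
jog_arm(
  plan=[
    [[0,0,0],0],
    [[0,0,0],0],
    [[0,0,0],0],
    [[0,0,0],0],
    [[0,0,0],0],
    [[0,0,0],0],
    [[0,0,0],0],
  ],
  hand=3.5,
  grip_force=45,
)

```text
clock: 11.2
tcp_pos: [0.5125, -0.1968, 0.1049]
orientation: [1.174, 2.913, -0.001]
contact_force: [-1.4, -0.4, 5.4]
grip_width: 0.0476
```

Emit:
jog_arm(
  plan=[
    [[0,0,1],0],
    [[0,0,2],0],
    [[0,0,3],0],
    [[0,0,4],0],
    [[0,0,3],0],
    [[0,0,1],0],
    [[0,0,0],0],
  ],
)

```text
clock: 11.9
tcp_pos: [0.5124, -0.1967, 0.2451]
orientation: [1.173, 2.912, -0.0]
contact_force: [1.2, 0.5, -2.8]
grip_width: 0.048
```

Emit:
jog_arm(
  plan=[
    [[0.1,2,0],-0.06],
    [[0.2,3.5,0],-0.12],
    [[0.2,3.8,0],-0.12],
    [[0.2,3.8,0],-0.12],
    [[0.2,3.8,0],-0.12],
    [[0.2,3.8,0],-0.12],
    [[0.2,3.8,0],-0.12],
    [[0.2,3.8,0],-0.12],
    [[0.2,3.8,0],-0.12],
    [[0.2,3.5,0],-0.12],
    [[0.2,2.5,0],-0.03],
    [[0.1,1.1,0],0],
  ],
)

```text
clock: 13.1
tcp_pos: [0.5325, 0.1984, 0.2418]
orientation: [-2.583, -1.785, 0.004]
contact_force: [-0.1, 0.3, -3.2]
grip_width: 0.0475
```

Emit:
jog_arm(
  plan=[
    [[0,0,-2],0],
    [[0,0,-3],0],
    [[0,0,-3],0],
    [[0,0,-2],0],
    [[0,0,-1],0],
    [[0,0,0],0],
    [[0,0,0],0],
  ],
)

```text
clock: 13.8
tcp_pos: [0.5344, 0.1953, 0.1342]
orientation: [2.588, 1.781, 0.0]
contact_force: [0.1, -0.3, -2.8]
grip_width: 0.0475
```

Position is on target for bay 2, with 2.9 cm still to lower.

Emit:
jog_arm(
  plan=[
    [[0,0,-1.2],0],
    [[0,0,-0.9],0],
    [[0,0,-0.5],0],
    [[0,0,-0.3],0],
    [[0,0,0],0],
    [[0,0,0],0],
  ],
)

```text
clock: 14.4
tcp_pos: [0.5342, 0.1956, 0.105]
orientation: [2.588, 1.781, 0.001]
contact_force: [-0.8, -0.9, -2.9]
grip_width: 0.0477
```

Emit:
jog_arm(
  plan=[
    [[0,0,0],0],
    [[0,0,0],0],
    [[0,0,0],0],
    [[0,0,0],0],
    [[0,0,0],0],
    [[0,0,0],0],
  ],
  hand=8.54,
)

```text
clock: 15.0
tcp_pos: [0.5341, 0.1955, 0.105]
orientation: [2.588, 1.781, 0.0]
contact_force: [0.1, 0.0, 0.1]
grip_width: 0.0856
```

Emit:
jog_arm(
  plan=[
    [[0,0,1],0],
    [[0,0,2],0],
    [[0,0,4],0],
    [[0,0,4],0],
    [[0,0,3],0],
    [[0,0,0],0],
  ],
)

```text
clock: 15.6
tcp_pos: [0.5361, 0.1969, 0.2504]
orientation: [2.586, 1.78, 0.014]
contact_force: [0.9, 0.5, -0.8]
grip_width: 0.0855
```

Emit:
jog_arm(
  plan=[
    [[0.1,-2.5,0],0.09],
    [[0.2,-3.9,0],0.12],
    [[0.2,-3.9,0],0.12],
    [[0.2,-3.9,0],0.12],
    [[0.2,-3.9,0],0.12],
    [[0.2,-3.9,0],0.12],
    [[0.2,-3.9,0],0.12],
    [[0.2,-3.9,0],0.12],
    [[0.2,-3.9,0],0.12],
    [[0.2,-3.9,0],0.12],
    [[0.1,-3.6,0],0],
    [[0,-2,0],0],
  ],
)

```text
clock: 16.8
tcp_pos: [0.5531, -0.2406, 0.2444]
orientation: [-1.179, -2.911, 0.002]
contact_force: [-0.7, -0.4, 0.4]
grip_width: 0.0852
```

Emit:
jog_arm(
  plan=[
    [[0,0,-3],0],
    [[0,0,-3],0],
    [[0,0,-2],0],
    [[0,0,0],0],
    [[0,0,0],0],
  ],
)

```text
clock: 17.3
tcp_pos: [0.5541, -0.2363, 0.1651]
orientation: [-1.173, -2.914, -0.0]
contact_force: [-0.6, 0.2, 0.4]
grip_width: 0.0853
```

Run:
```python
from h import *
print(get_obs()["tcp_pos"])
cal=get_calibration("wrist"); im=grab_frame("wrist")[:,:,::-1].copy()
np.save("w3.npy",cal,allow_pickle=True); cv2.imwrite("pics/w3.png",im)
print(proj(cal,[[.5532,-.2363,.086],[.6015,-.2786,.08]]))
```

```text
[ 0.55407898 -0.23633952  0.16514446]
[[272.82003972 256.21400288]
 [278.29391308 355.03541905]]
```

View pics/w3.png

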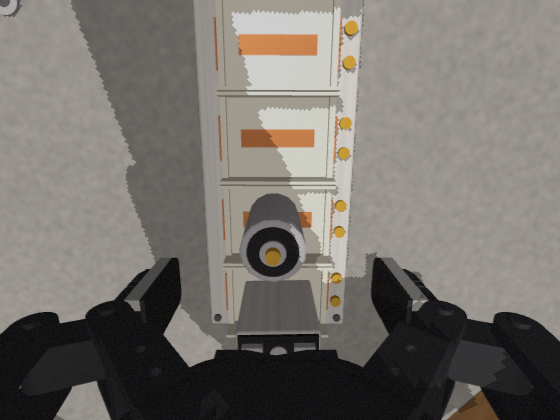

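The round cell's stud is at (273,257), matching the prediction of (272.8,256.2).

Emit:
jog_arm(
  plan=[
    [[-0.1,0,-2.5],0],
    [[0,0,-2],0],
    [[0,0,-1.5],0],
    [[0,0,0],0],
    [[0,0,0],0],
  ],
)

```text
clock: 17.85
tcp_pos: [0.5537, -0.2365, 0.1058]
orientation: [1.173, 2.913, 0.0]
contact_force: [-0.3, -0.2, 0.5]
grip_width: 0.0854
```

Emit:
jog_arm(
  plan=[
    [[0,0,0],0],
    [[0,0,0],0],
    [[0,0,0],0],
    [[0,0,0],0],
    [[0,0,0],0],
    [[0,0,0],0],
    [[0,0,0],0],
    [[0,0,0],0],
  ],
  hand=2.5,
  grip_force=45,
)

```text
clock: 18.65
tcp_pos: [0.5534, -0.2367, 0.1056]
orientation: [1.174, 2.913, -0.0]
contact_force: [-0.5, -0.0, 6.3]
grip_width: 0.0348
```

Emit:
jog_arm(
  plan=[
    [[0,0,1],0],
    [[0,0,2],0],
    [[0,0,3],0],
    [[0,0,4],0],
    [[0,0,3],0],
    [[0,0,1],0],
    [[0,0,0],0],
  ],
)

```text
clock: 19.35
tcp_pos: [0.5534, -0.2367, 0.246]
orientation: [1.173, 2.912, -0.0]
contact_force: [-0.4, 0.2, -3.2]
grip_width: 0.0347
```

Emit:
jog_arm(
  plan=[
    [[0,2,0],-0.06],
    [[0,3.6,0],-0.1],
    [[0,4.2,0],-0.11],
    [[0,4.2,0],-0.11],
    [[0,4.2,0],-0.11],
    [[0,4.2,0],-0.11],
    [[0,4.2,0],-0.11],
    [[0,4.2,0],-0.11],
    [[0,4.2,0],-0.11],
    [[0,4.2,0],-0.11],
    [[0.1,4.2,0],-0.11],
    [[0.1,3.2,0],-0.02],
  ],
)

```text
clock: 20.55
tcp_pos: [0.5534, 0.2321, 0.2424]
orientation: [-2.587, -1.779, 0.005]
contact_force: [0.8, -0.3, -2.0]
grip_width: 0.0349
```

Emit:
jog_arm(
  plan=[
    [[0,2,0],0],
    [[0,0,-2],0],
    [[0,0,-2],0],
    [[0,0,0],0],
    [[0,0,0],0],
  ],
)

```text
clock: 21.05
tcp_pos: [0.5543, 0.2489, 0.2033]
orientation: [-2.587, -1.781, 0.005]
contact_force: [0.8, 0.7, -2.8]
grip_width: 0.0347
```

Run:
```python
from h import *
print(get_obs()["tcp_pos"])
cal=get_calibration("wrist"); im=grab_frame("wrist")[:,:,::-1].copy()
np.save("w4.npy",cal,allow_pickle=True); cv2.imwrite("pics/w4.png",im)
```

```text
[0.55426807 0.24886558 0.20328344]
```

View pics/w4.png

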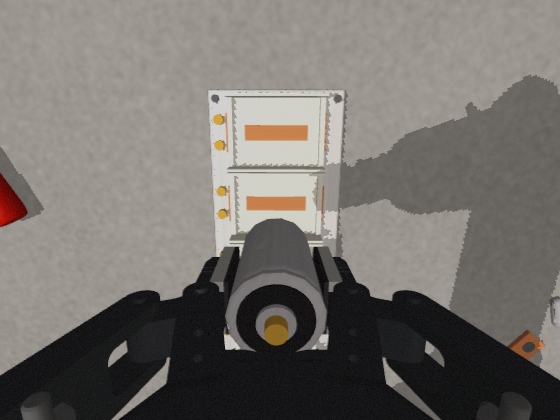

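Run:
```python
from h import *
cal=np.load("w4.npy",allow_pickle=True).item(); o=np.array([.55427,.24887,.20328])
print(proj(cal,[o-[0,0,.0196]]), (ray(cal,(276,330),o[2]-.0196)-o)*1000, (ray(cal,[(276.5,132.5),(276,203.5)],.012)[:,:2]*1000))
```

```text
[[274.03863001 334.72933937]] [[  1.23809039   1.44656147 -19.6       ]] [[575.60304025 302.95828343]
 [554.42106633 248.55657215]]
```

The round cell looks upright in the jaws, with the stud within 2 mm of the tool axis, and the bay 3 strip at (276,203) is on target. Lowering it.

Emit:
jog_arm(
  plan=[
    [[0,0,-2],0],
    [[0,0,-3],0],
    [[0,0,-2],0],
    [[0,0,-1],0],
    [[0,0,0],0],
    [[0,0,0],0],
  ],
)

```text
clock: 21.7
tcp_pos: [0.5557, 0.2499, 0.126]
orientation: [2.588, 1.781, 0.003]
contact_force: [0.6, 0.5, -1.5]
grip_width: 0.0349
```

Emit:
jog_arm(
  plan=[
    [[-0.1,-0.1,-1],0],
    [[0,0,-0.5],0],
    [[0,0,-0.3],0],
    [[0,0,-0.2],0],
    [[0,0,0],0],
    [[0,0,0],0],
  ],
)

```text
clock: 22.3
tcp_pos: [0.554, 0.2485, 0.1057]
orientation: [2.587, 1.781, -0.001]
contact_force: [-2.9, -3.0, 5.1]
grip_width: 0.0349
```

Emit:
jog_arm(
  plan=[
    [[0,0,0],0],
    [[0,0,0],0],
    [[0,0,0],0],
    [[0,0,0],0],
    [[0,0,0],0],
    [[0,0,0],0],
  ],
  hand=8.54,
)

```text
clock: 22.9
tcp_pos: [0.5541, 0.2485, 0.1049]
orientation: [-2.588, -1.781, -0.0]
contact_force: [0.5, 0.2, 1.2]
grip_width: 0.0852
```

Emit:
jog_arm(
  plan=[
    [[0,0,1],0],
    [[0,0,2],0],
    [[0,0,4],0],
    [[0,0,4],0],
    [[0,0,3],0],
    [[0,0,0],0],
  ],
)

```text
clock: 23.5
tcp_pos: [0.556, 0.25, 0.2507]
orientation: [2.587, 1.781, 0.014]
contact_force: [0.6, -0.2, 0.7]
grip_width: 0.0857
```

Emit:
jog_arm(
  plan=[
    [[0.2,-2.5,0],0.09],
    [[0.4,-4,0],0.12],
    [[0.4,-4.5,0],0.12],
    [[0.4,-4.5,0],0.12],
    [[0.4,-4.5,0],0.12],
    [[0.4,-4.5,0],0.12],
    [[0.4,-4.5,0],0.12],
    [[0.4,-4.5,0],0.12],
    [[0.4,-4.5,0],0.12],
    [[0.4,-4.5,0],0.12],
    [[0.4,-4.5,0],0],
    [[0.4,-4,0],0],
  ],
)

```text
clock: 24.7
tcp_pos: [0.5994, -0.2644, 0.2446]
orientation: [-1.175, -2.913, 0.001]
contact_force: [1.4, 0.4, -0.1]
grip_width: 0.0853
```

Emit:
jog_arm(
  plan=[
    [[0.2,-2.2,0],0],
    [[0,0,-3],0],
    [[0,0,-3],0],
    [[0,0,-2],0],
    [[0,0,0],0],
    [[0,0,0],0],
  ],
)

```text
clock: 25.3
tcp_pos: [0.6021, -0.2834, 0.1651]
orientation: [-1.173, -2.914, -0.0]
contact_force: [1.1, 0.4, -0.0]
grip_width: 0.0855
```

Emit:
jog_arm(
  plan=[
    [[-0.1,0.5,0],0],
    [[0,0,-2.5],0],
    [[0,0,-2],0],
    [[0,0,-1.5],0],
    [[0,0,0],0],
    [[0,0,0],0],
  ],
)

```text
clock: 25.9
tcp_pos: [0.6016, -0.2784, 0.1058]
orientation: [1.173, 2.913, 0.0]
contact_force: [-0.0, 1.1, 0.3]
grip_width: 0.0856
```

Emit:
jog_arm(
  plan=[
    [[0,0,0],0],
    [[0,0,0],0],
    [[0,0,0],0],
    [[0,0,0],0],
    [[0,0,0],0],
    [[0,0,0],0],
    [[0,0,0],0],
  ],
  hand=3.5,
  grip_force=45,
)

```text
clock: 26.6
tcp_pos: [0.6016, -0.2788, 0.106]
orientation: [1.173, 2.912, -0.0]
contact_force: [-1.8, -0.7, 7.2]
grip_width: 0.0493
```

Emit:
jog_arm(
  plan=[
    [[0,0,1],0],
    [[0,0,2],0],
    [[0,0,3],0],
    [[0,0,4],0],
    [[0,0,3],0],
    [[0,0,1],0],
    [[0,0,0],0],
  ],
)

```text
clock: 27.3
tcp_pos: [0.6014, -0.2786, 0.2461]
orientation: [1.173, 2.912, -0.0]
contact_force: [0.4, -1.2, -2.9]
grip_width: 0.0496
```

Emit:
jog_arm(
  plan=[
    [[-0.1,2,0],-0.06],
    [[-0.2,4,0],-0.1],
    [[-0.2,4.6,0],-0.11],
    [[-0.2,4.6,0],-0.11],
    [[-0.2,4.6,0],-0.11],
    [[-0.2,4.6,0],-0.11],
    [[-0.2,4.6,0],-0.11],
    [[-0.2,4.6,0],-0.11],
    [[-0.2,4.6,0],-0.11],
    [[-0.2,4.6,0],-0.11],
    [[-0.2,4.6,0],-0.11],
    [[-0.2,4.6,0],-0.02],
  ],
)

```text
clock: 28.5
tcp_pos: [0.5767, 0.2425, 0.2423]
orientation: [-2.591, -1.777, 0.007]
contact_force: [0.8, -0.1, -2.6]
grip_width: 0.0493
```

Emit:
jog_arm(
  plan=[
    [[-0.2,4,0],0],
    [[-0.1,2.2,0],0],
    [[0,0,-2],0],
    [[0,0,-3],0],
    [[0,0,-3],0],
    [[0,0,-2],0],
    [[0,0,-1],0],
    [[0,0,0],0],
    [[0,0,0],0],
  ],
)

```text
clock: 29.4
tcp_pos: [0.5751, 0.3036, 0.1349]
orientation: [-2.588, -1.781, 0.0]
contact_force: [-0.1, 0.4, -1.8]
grip_width: 0.0495
```

On target for bay 4.

Emit:
jog_arm(
  plan=[
    [[0,0,-1.2],0],
    [[0,0,-0.9],0],
    [[0,0,-0.5],0],
    [[0,0,-0.3],0],
    [[0,0,0],0],
    [[0,0,0],0],
  ],
)

```text
clock: 30.0
tcp_pos: [0.5751, 0.3036, 0.106]
orientation: [2.588, 1.781, 0.001]
contact_force: [-0.5, -0.3, -0.3]
grip_width: 0.0492
```

Emit:
jog_arm(
  plan=[
    [[0,0,0],0],
    [[0,0,0],0],
    [[0,0,0],0],
    [[0,0,0],0],
    [[0,0,0],0],
    [[0,0,0],0],
  ],
  hand=8.54,
)

```text
clock: 30.6
tcp_pos: [0.5751, 0.3035, 0.1059]
orientation: [-2.588, -1.781, -0.0]
contact_force: [-0.6, -0.1, 0.9]
grip_width: 0.0853
```

Emit:
jog_arm(
  plan=[
    [[0,0,1],0],
    [[0,0,2],0],
    [[0,0,4],0],
    [[0,0,4],0],
    [[0,0,4],0],
    [[0,-4,0],0],
    [[0,-4,0],0],
    [[0,-4,0],0],
    [[0,-4,0],0],
    [[0,-4,0],0],
    [[0,-4,0],0],
    [[0,0,0],0],
  ],
)

```text
clock: 31.8
tcp_pos: [0.5753, 0.056, 0.2563]
orientation: [2.593, 1.767, -0.004]
contact_force: [0.5, -0.1, 0.2]
grip_width: 0.0854
```

Emit:
jog_arm(
  plan=[
    [[0,-4,0],0],
    [[0,-4,0],0],
    [[0,-4,0],0],
    [[0,-4,0],0],
    [[0,-4,0],0],
    [[0,-3,0],0],
    [[0,-3,0],0],
    [[0,0,0],0],
    [[0,0,0],0],
  ],
)

```text
clock: 32.7
tcp_pos: [0.5751, -0.1966, 0.2564]
orientation: [2.589, 1.78, 0.001]
contact_force: [-0.3, 0.6, -0.2]
grip_width: 0.0851
```

Run:
```python
from h import *
print(get_obs()["clock"],get_obs()["tcp_pos"])
t=grab_frame("top")[:,:,::-1]; s=grab_frame("scene")[:,:,::-1]
cv2.imwrite("pics/top9raw.png",t)
a=cv2.resize(t[190:310,60:250],(400,253),interpolation=cv2.INTER_CUBIC); b=cv2.resize(s[180:375,295:485],(400,410),interpolation=cv2.INTER_CUBIC)
o=np.zeros((410,800,3),np.uint8); o[:253,:400]=a; o[:,400:]=b
cv2.imwrite("pics/f9.png",o)
```

```text
32.7 [ 0.57509447 -0.19659569  0.25635884]
```

View pics/f9.png

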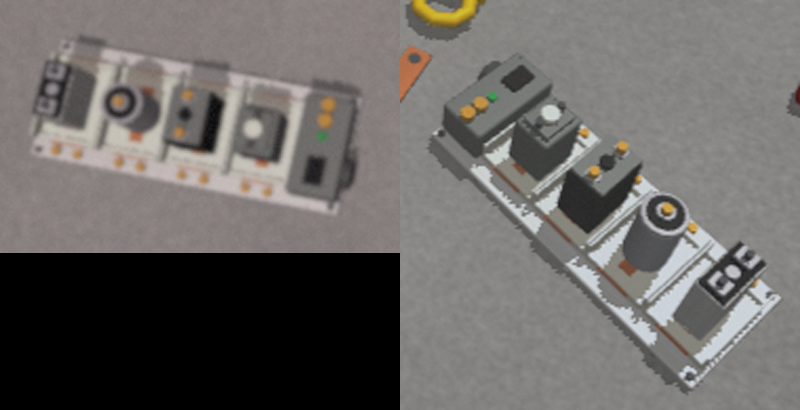

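Run:
```python
from h import *
ct,cs=get_calibration("top"),get_calibration("scene"); O=np.array([544.7,222.6]); a=np.radians(68.95); ex=np.array([np.cos(a),np.sin(a)]); ey=np.array([-ex[1],ex[0]])
for n,p,q,z in [("squat",(252,128),(549,112),.073),("block",(182,114),(606,162),.081),("round",(121,102),(668,209),.086),("slab",(53,89),(733,271),.08)]:
    for c,uv in ((ct,(60+p[0]/2.105,190+p[1]/2.105)),(cs,(295+(q[0]-400)/2.105,180+q[1]/2.103))):
        w=ray(c,uv,z)[0,:2]*1000; print(n,w.round(1),"rack x,y",((w-O)@ex).round(1),((w-O)@ey).round(1))
print(get_obs()["clock"]); hand_in()
```

```text
squat [513.9 144. ] rack x,y -84.5 0.5
squat [513.2 142.4] rack x,y -86.2 0.6
block [534.3 198.8] rack x,y -25.9 1.1
block [539.3 198. ] rack x,y -24.9 -3.8
round [552.2 246.6] rack x,y 25.1 1.6
round [557.4 250.8] rack x,y 30.9 -1.8
slab [574.3 303.5] rack x,y 86.1 1.4
slab [577.7 305.7] rack x,y 89.4 -1.0
32.8
the job is handed in; nothing more can be done
```

I moved all four cells to the discharge rack in their original order from the connector block: squat, block, round, slab. I handed the job in at 32.8 s; no verdict is reported.

- **Position:** in the last top and scene pictures every cell stands upright in its bay. Measured positions are within about 4 mm of the bay centres both along and across the row.
- **Agreement:** the two cameras agreed to about 2–4 mm for the squat and slab cells. They differed by about 5 mm for the block cell and 7 mm for the round cell. That is still well inside the 17 and 18 mm limits.
- **Other readings:** the gripper read 34.8 mm on the round cell, which should be 36 mm across. The wrist picture before lowering showed its stud within 2 mm of the tool axis. The largest force read at the end of any move was about 7 N.
- **Arm:** the gripper is open, clear of the cells and at rest about 26 cm above the table.

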